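Set the running play of a lap head's spindle nut

ROBOT

A 6-joint arm with a two-finger parallel gripper is mounted at the origin on a cart in front of the work surface, level with it; the furniture and walls round the work are solid. World frame = base frame: x ahead of the robot, y to its left, z up, the work surface at z = 0. Lengths are in m, angles in degrees, forces in N, time in s.
With the tool pointing down it reaches from about 0.3 to 0.75 m from the base axis. Payload 8.5 kg.
Tool frame: the origin (TCP) lies on the centre line of the jaws, within the pads' length; the fingertips stand 19 mm ahead of it and the grasp point (between the pads) is the TCP (env.tcp_to_tips is the z of the fingertips in the tool frame, in m); z points along the fingers, y is the line along which they close (so a half turn about z gives the same grasp; the last joint's range is limited). The gripper opens to 85 mm and grips with 20 to 120 N. Pads are 22 mm wide; open, the fingers measure 114 mm over their backs; the gripper's body (76 mm by 85 mm) begins 54 mm behind the grasp point. The pads swing forward as they close: fully open they stand 13 mm farther back than shut.
Start: joints at [62.321, 21.807, 74.336, -0, 83.858, -12.336], TCP at [0.146, 0.53, 0.25] pointing down, gripper open.
Joint ranges: [-178.18, 178.18], [-50.72, 133.34], [12.68, 142.11], [-81.47, 261.47], [9.98, 163.14], [-165.26, 165.26]. Speed limits (degrees/s): [136.94, 136.94, 180, 180, 180, 180].

INTERFACE

Orientations are given as a 3x3 rotation matrix whose columns are the frame's x, y, z axes.
In Python, from rig import env gives the robot as it stands.
- The arm moves only by the tool servo_tool, never from a script. Its argument "steps" is a list of rows, each an object of numbers: "tx", "ty", "tz": the shift along the world's x, y, z in cm; "yaw": the turn about the world's z in degrees; "claw": the finger opening in cm, from 0 to 8.54. In form: [{"tx": .., "ty": .., "tz": .., "yaw": .., "claw": ..}, ...]. A call has 1 to 20 rows; each row shifts and turns the commanded pose from where the row before left it; what a row does not reach is not made up. A row lasts 1/10 s, in which the tool goes at most 50 mm and 8.59 degrees, less where a joint would pass 70% of its speed; a pose out of reach is approached as far as the arm can. A call with a gripper value outside its range is refused whole. The fingers move at their own pace and stop on an object; "newtons" is the grip in N (left out, the last holds). Time passes only in rows, so rows that do not move let the fingers close. It gives the time, the measured TCP pose, the force, the opening and the grip force at its end, in the units of the state.
- env.observe(): the state, without advancing time (a new reading comes with each control period).
- env.get_image(name): name is "scene" or "top" or "wrist"; returns (picture, depth): 384x512x3 uint8, red, green, blue; 384x512 float32, m along the optical axis (not along the pixel's ray), 0 where there is no reading.
- env.camera_model(name): a dict with "fovy" (degrees; the focal length in pixels is half the picture's height over the tangent of half this angle, whatever the lens; pixels are square), "cx", "cy" (the principal point, pixels), "T" (4x4, takes a point from camera to world coordinates). Camera axes: x right, y down, z forward; pixel columns grow to the right and rows downward; lengths in m; the calibration is good to about 2 mm. A picture is of the moment at which its call begins: read the wrist's pose just before it. camera_model takes no time and is no camera call; for the wrist camera it gives the pose at the moment of the call.
- env.close_job(): hands the job in; it is judged then, once.
The state is a dict: "time_s": time; "q": joint angles; "qvel": joint speeds; "joint_efforts": joint torques, N m; "position": TCP position; "tool_rot": TCP orientation; "ft_force": force on the tool from outside, world axes, zero at the start; "wrist_torque": the same for the moment, N m; "grip_width": finger opening in m; "gripper_force": force on a finger pad.
Only numpy, scipy, OpenCV 4.12 (cv2) and the standard library are available. Lean on these libraries where they do the work, as an engineer would, in place of code of your own. Each camera call takes 0.05 s, during which the arm holds its last target. There are 200 camera calls.

TASK

Set the spindle play on the little lap head on the bench: first swing its reversing lever straight up into neutral and leave it there, then screw the knurled nut on the upright spindle down (clockwise from above) until it bottoms out on its shoulder. Then back the nut off a quarter turn and keep hold of it so that it cannot creep: finish with the nut still gripped between the fingers at a quarter turn open and the lever still upright, and leave the other things on the bench where they lie.

Things in the scene. Friction and masses are not known exactly. Their poses are not given: they have to be found in the camera images.
- lap_head: grey cast lap head fixed to the bench: base plate 100 x 230 x 12 mm, origin at the centre of its underside, x to its rear, y along its long side, z up. At y = +55 mm stands the bearing housing with spindle and knurled nut, at y = -75 mm a bracket 44 mm long in x, 36 mm in y, 70 mm high with the reversing lever, between them a belt cover 41 mm high
- knurled_nut: knurled steel nut on the spindle, 44 mm across, 26 mm high; origin on the spindle axis at its underside. Sinks and rises with the thread, 4 mm a turn; this frame does not turn with it. The spindle stands up to 18 mm out of its top; grip its rim from above. Turns stiffly (about 0.06 N m), stays where it is left
- nut_seat (a point): on the spindle axis, top of the fixed steel shoulder on which the nut bottoms out, 68 mm above the bench. The shoulder is 32 mm across and 23 mm high; below it the round housing, 62 to 82 mm across, has its top 45 mm above the bench. The threaded spindle, 18 mm across, reaches 44 mm above this point
- nut_turn (a joint): how far the nut is open, rad: 0 = bottomed out on the shoulder (hard stop), growing as it is unscrewed (anticlockwise from above); a quarter turn is 1.57. Starts between 1.8 and 3.4. A black index mark on the nut's top points to the head's front (-x), where the housing has a raised rib, when it is bottomed out
- reversing_lever (a joint): angle of the reversing lever, rad: 0 = straight up (neutral), negative = leaning to the head's front (-x), positive = to its rear; limits -0.75 and 0.75. It starts leaning to the front by 0.4 to 0.68. Stiff hinge (about 0.12 N m), stays where it is left
- lever_ball (a point): centre of the black ball, 22 mm across, at the lever's top; 78 mm from the hinge. The stem below it is 9 mm across
- lever_hinge (a point): the lever's hinge point, 46 mm above the bench; the hinge axis is the head's y axis
- bench_block: bystander: square steel bench block 62 x 62 x 20 mm lying behind the head, origin at its underside
- silver_cuff: bystander: open silver cuff 54 x 59 x 22 mm lying behind the head, origin at its underside
- agate_lump: bystander: small abrasive lump 23 x 27 x 17 mm lying in front of the head, origin at its underside
- hinged_tin: bystander: closed flat tin 65 x 98 x 20 mm lying at the back left, origin at its underside

How it is judged:
By the outcome, as a careful person would: the job done as asked, in the order asked, and still so for the second after the job is handed in, while the arm keeps its last pose, push and grip.
It also fails if it takes over 58 s, if anything falls off the work surface, if the arm or the gripper's body presses on something with over 40 N, if the wrist force passes 120 N, or if a joint passes its speed limit or range.

## Working session

There is one attempt and no reset: what is moved stays moved. The work goes in short steps, Python scripts to look and compute and a tool call to move; the robot and the scene stay as the last step left them, time stands still between calls to the robot, and variables do not carry over. Pictures are saved under pics/ and viewed, at most 10 in all, crops included, and the job is handed in when it is done.

Besides the shell and the picture viewer there is one more tool, called after "Call:" as name([rows], argument=value, ...), one row to a line, values as JSON. servo_tool: Moves the arm, as the interface text tells. Its arguments: {"type":"object","properties":{"steps":{"type":"array"},"newtons":{"type":"number"}},"required":["steps"]}

```bash
mkdir -p pics; cat > h.py <<'E'
import numpy as np, cv2
from rig import env
def K(c):
    f=192/np.tan(np.radians(c["fovy"])/2); return f,c["cx"],c["cy"]
def cloud(name):
    c=env.camera_model(name); im,d=env.get_image(name); f,cx,cy=K(c)
    v,u=np.mgrid[0:384,0:512]
    P=np.stack([(u-cx)/f*d,(v-cy)/f*d,d],-1)@c["T"][:3,:3].T+c["T"][:3,3]
    P[d==0]=np.nan
    return im,P,c
def save(n,im): cv2.imwrite("pics/"+n,im[:,:,::-1])
E
python3 - <<'E'
from h import *
for n in("scene","top"):
    im,P,c=cloud(n); np.savez(n,im=im,P=P,T=c["T"],k=K(c)); save(n+"1.png",im); print(n,K(c),c["T"].round(3))
o=env.observe(); print(o["time_s"],o["tool_rot"],o["grip_width"],env.tcp_to_tips)
E
```

```text
scene (np.float64(486.87733029670596), 258.68291644851035, 188.99490341643866) [[-0.54  -0.574  0.616  0.047]
 [-0.842  0.366 -0.396  0.432]
 [ 0.001 -0.733 -0.681  0.771]
 [ 0.     0.     0.     1.   ]]
top (np.float64(449.64822535330336), 262.55002968543727, 187.67848943379548) [[ 0.013 -0.991  0.13   0.517]
 [-1.    -0.012  0.004  0.038]
 [-0.002 -0.13  -0.992  1.101]
 [ 0.     0.     0.     1.   ]]
0.1 [[-9.64357080e-01  2.64603590e-01 -6.01353777e-04]
 [ 2.64604131e-01  9.64356429e-01 -1.15437262e-03]
 [ 2.74468242e-04 -1.27234810e-03 -9.99999153e-01]] 0.08519261050659893 0.019
```

View pics/scene1.png

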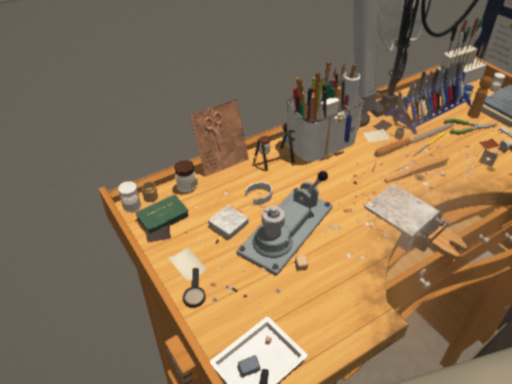

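View pics/top1.png

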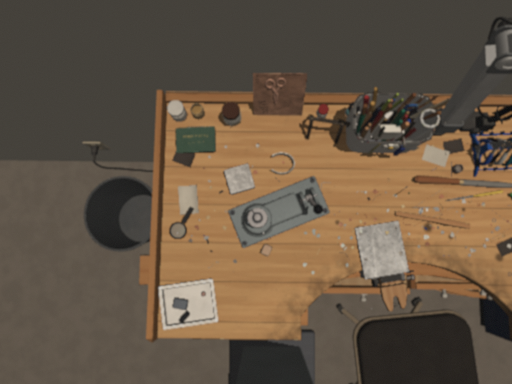

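The scene view shows the head with nut at about (271,217) and the ball at (323,176). In the top view the nut is near (257,214) and the ball near (320,210), leaning toward the robot.

```bash
python3 - <<'E'
from h import *
for n in("scene","top"):
    D=np.load(n+".npz"); im,P=D["im"],D["P"]; Z=P[...,2]
    R=(P[...,0]>.3)&(P[...,0]<.6)&(P[...,1]>-.2)&(P[...,1]<.2)
    print(n,"bench z",np.nanmedian(Z[R&(Z<.006)]))
    for lo,hi in((.006,.017),(.035,.043),(.042,.049),(.06,.09),(.09,.105),(.105,.125)):
        m=(R&(Z>lo)&(Z<hi)).astype(np.uint8)
        k,l,s,c=cv2.connectedComponentsWithStats(m)
        for i in range(1,k):
            if s[i,4]>=12:
                q=P[l==i]; r=cv2.minAreaRect(q[:,:2].astype(np.float32)*1000)
                print((lo,hi),s[i,4],"px",c[i].round(1),"mean",q.mean(0).round(4),"rect",np.round(r[0],1),np.round(r[1],1),round(r[2],1))
    hsv=im.max(2); m=(hsv<45)&R&(Z>.05); print("dark",m.sum(),P[m].mean(0) if m.any() else "", np.argwhere(m).mean(0) if m.any() else "")
    u,v=(271,205) if n=="scene" else (275,210)
    save(n+"crop.png",cv2.resize(im[v-55:v+65,u-50:u+70],None,fx=4.5,fy=4.5,interpolation=cv2.INTER_CUBIC))
E
```

```text
scene bench z 0.001420213938950532
(0.006, 0.017) 155 px [379.  212.5] mean [ 0.5321 -0.1934  0.0083] rect [ 523.2 -191.4] [95.1 16.6] 0.3
(0.006, 0.017) 1204 px [284.4 245.6] mean [0.5631 0.0357 0.0129] rect [558.1   8.6] [ 83.5 233.5] 0.1
(0.006, 0.017) 62 px [300.2 264.2] mean [0.5069 0.0387 0.0127] rect [511.   38.8] [30.8 16.2] 10.5
(0.006, 0.017) 12 px [234.1 288.3] mean [0.5309 0.1751 0.0073] rect [530.9 175.1] [10.8  3.1] 24.7
(0.006, 0.017) 424 px [279.7 338.9] mean [0.3954 0.1645 0.0137] rect [391.1 171.7] [101.1  44.2] 8.0
(0.006, 0.017) 34 px [267.9 338.8] mean [0.4062 0.1811 0.0127] rect [406.7 181.1] [10.5  7.8] 13.9
(0.006, 0.017) 16 px [282.7 373.3] mean [0.3405 0.1958 0.0154] rect [341.5 196.4] [10.3  8.4] 31.7
(0.035, 0.043) 189 px [295.7 220.2] mean [ 0.5874 -0.0071  0.0407] rect [593.   -7.4] [25.5 79.8] 22.5
(0.035, 0.043) 101 px [271.9 243.8] mean [0.5617 0.0693 0.0393] rect [565.3  68.8] [64.8 22.7] 47.4
(0.042, 0.049) 472 px [277.7 233. ] mean [0.5747 0.0466 0.0454] rect [574.3  29.6] [ 50.3 116.2] 0.6
(0.06, 0.09) 158 px [272.4 226.1] mean [0.5708 0.0631 0.07
[... 1124 characters left out ...]
[593.9  -5. ] [31.7 85.7] 23.2
(0.035, 0.043) 25 px [252.1 230.4] mean [0.5548 0.0658 0.0401] rect [555.   65.5] [41.   9.3] 67.2
(0.042, 0.049) 233 px [258.6 223.4] mean [0.5713 0.0506 0.0449] rect [574.   50.1] [71.2 50.5] 88.4
(0.042, 0.049) 40 px [280.4 216.6] mean [ 5.878e-01 -5.000e-04  4.320e-02] rect [590.3  -2.5] [13.8 37.8] 27.3
(0.09, 0.105) 244 px [256.8 217.8] mean [0.581  0.0543 0.0963] rect [579.7  54.9] [38.  42.5] 0.8
(0.105, 0.125) 26 px [317.2 211.3] mean [ 0.5952 -0.0777  0.122 ] rect [595.3 -78.5] [19.5  7.8] 84.6
(0.105, 0.125) 41 px [256.8 217. ] mean [0.5818 0.054  0.1114] rect [581.9  53.6] [13.3 13.3] 0.9
dark 25 [ 0.59717284 -0.07772125  0.12533359] [210.28 317.4 ]
```

View pics/topcrop.png

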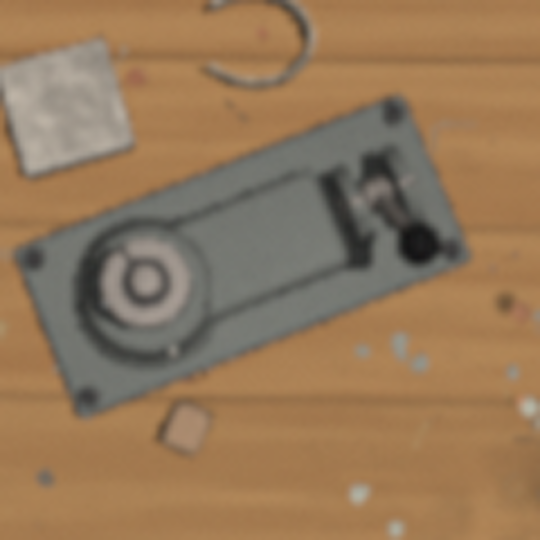

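View pics/scenecrop.png

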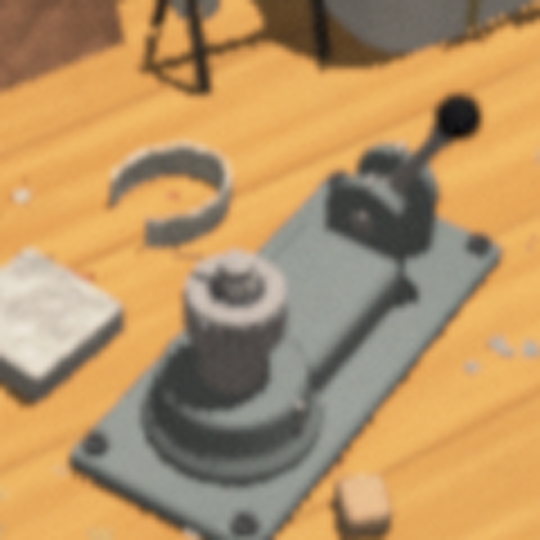

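The crops show the nut at crop pixel (145,283) with its index mark pointing up-left, the ball at (418,243), and the rib at (172,350). My region cut the head off at x = 0.6, so I'll refit the plate yaw, ball, nut axis and mark angle.

```bash
python3 - <<'E'
from h import *
from scipy.optimize import least_squares
rays=[]
for n in("scene","top"):
    D=np.load(n+".npz"); im,P,T,(f,cx,cy)=D["im"],D["P"],D["T"],D["k"]; Z=P[...,2]
    R=(P[...,0]>.45)&(P[...,0]<.72)&(P[...,1]>-.15)&(P[...,1]<.14)
    m=(R&(Z>.007)&(Z<.017)).astype(np.uint8); k,l,s,c=cv2.connectedComponentsWithStats(m)
    i=1+np.argmax(s[1:,4]); q=P[l==i]; r=cv2.minAreaRect(q[:,:2].astype(np.float32)*1000); print(n,"plate",r)
    m=((im.max(2)<40)&R&(Z>.09)).astype(np.uint8); px=np.argwhere(m).mean(0)[::-1]; print("ball px",px,m.sum())
    d=T[:3,:3]@np.array([(px[0]-cx)/f,(px[1]-cy)/f,1]); rays.append((T[:3,3],d/np.linalg.norm(d)))
    # nut top annulus/spindle
    for lo,hi,nm in((.092,.1,"nut top"),(.108,.118,"spindle top")):
        m=R&(Z>lo)&(Z<hi)&(np.hypot(P[...,0]-.581,P[...,1]-.054)<.03); q=P[m]
        cc,rr=cv2.minEnclosingCircle(q[:,:2].astype(np.float32)*1000); print(nm,np.median(q[:,2]),cc,rr,np.percentile(q,[3,97],0)[:,:2].mean(0))
    # mark: unwrap brightness around nut top at r=15-20mm
    C=np.array([.581,.054]); v=[]
    for a in range(0,360,10):
        b=[]
        for rr in(.013,.015,.017):
            w=np.array([C[0]+rr*np.cos(np.radians(a)),C[1]+rr*np.sin(np.radians(a)),.0963]); p=T[:3,:3].T@(w-T[:3,3]); 
            b.append(cv2.getRectSubPix(im.astype(np.float32).mean(2),(1,1),(float(f*p[0]/p[2]+cx),float(f*p[1]/p[2]+cy)))[0,0])
        v.append(int(np.mean(b)))
    print("mark",list(zip(range(0,360,10),v)))
A=sum(np.eye(3)-np.outer(d,d) for o,d in rays); b=sum((np.eye(3)-np.outer(d,d))@o for o,d in rays)
x=np.linalg.solve(A,b); print("ball",x,[np.linalg.norm(np.cross(x-o,d)) for o,d in rays])
E
```

```text
scene plate ((601.9238891601562, 3.369537353515625), (101.17938232421875, 231.06712341308594), 21.00286865234375)
ball px [322.25       176.02272727] 44
nut top 0.09756111450476107 (583.949951171875, 54.520015716552734) 23.145549774169922 [0.5826289  0.05467812]
spindle top 0.11300998022564579 (583.307861328125, 53.337364196777344) 7.949196815490723 [0.58329037 0.05381086]
mark [(0, 121), (10, 127), (20, 117), (30, 119), (40, 146), (50, 163), (60, 172), (70, 177), (80, 177), (90, 177), (100, 178), (110, 178), (120, 178), (130, 175), (140, 178), (150, 177), (160, 175), (170, 177), (180, 180), (190, 181), (200, 183), (210, 184), (220, 186), (230, 187), (240, 186), (250, 185), (260, 179), (270, 170), (280, 165), (290, 163), (300, 154), (310, 156), (320, 172), (330, 173), (340, 160), (350, 131)]
top plate ((604.4449462890625, 3.4223785400390625), (101.37519073486328, 229.64126586914062), 22.714406967163086)
ball px [317.41666667 208.625     ] 48
nut top 0.09604314349407317 (582.396728515625, 54.36547088623047) 22.286357879638672 [0.58186421 0.05412307]
spindle top 0.11267736756340607 (582.4273681640625, 53.94383239746094) 7.148054599761963 [0.58290752 0.05359281]
mark [(0, 129), (10, 127), (20, 118), (30, 103), (40, 108), (50, 126), (60, 133), (70, 135), (80, 137), (90, 137), (100, 137), (110, 137), (120, 138), (130, 139), (140, 140), (150, 140), (160, 140), (170, 141), (180, 143), (190, 146), (200, 147), (210, 145), (220, 145), (230, 145), (240, 145), (250, 143), (260, 141), (270, 140), (280, 140), (290, 138), (300, 136), (310, 134), (320, 130), (330, 126), (340, 127), (350, 129)]
ball [ 0.6015556  -0.07863529  0.11726554] [np.float64(0.00012789686126260907), np.float64(0.00012789686126255746)]
```

Plate yaw is about 22°, the spindle is at (0.5825, 0.054), and the hinge works out to (0.631, -0.066). The ball at (0.6015, -0.0786, 0.117) means the lever leans about -0.42 rad. The mark at about 32° means the nut is open about 190°, and its top at 0.096 agrees. I'll move above the ball with the jaws closing along head x.

Call:
servo_tool([
  {"tx": 2.275,"ty": -3.04,"yaw": -2.63},
  {"tx": 2.275,"ty": -3.04,"yaw": -2.63},
  {"tx": 2.275,"ty": -3.04,"yaw": -2.63},
  {"tx": 2.275,"ty": -3.04,"yaw": -2.63},
  {"tx": 2.275,"ty": -3.04,"yaw": -2.63},
  {"tx": 2.275,"ty": -3.04,"yaw": -2.63},
  {"tx": 2.275,"ty": -3.04,"yaw": -2.63},
  {"tx": 2.275,"ty": -3.04,"yaw": -2.63},
  {"tx": 2.275,"ty": -3.04,"yaw": -2.63},
  {"tx": 2.275,"ty": -3.04,"yaw": -2.63},
  {"tx": 2.275,"ty": -3.04,"yaw": -2.63},
  {"tx": 2.275,"ty": -3.04,"yaw": -2.63},
  {"tx": 2.275,"ty": -3.04,"yaw": -2.63},
  {"tx": 2.275,"ty": -3.04,"yaw": -2.63},
  {"tx": 2.275,"ty": -3.04,"yaw": -2.63},
  {"tx": 2.275,"ty": -3.04,"yaw": -2.63},
  {"tx": 2.275,"ty": -3.04,"yaw": -2.63},
  {"tx": 2.275,"ty": -3.04,"yaw": -2.63},
  {"tx": 2.275,"ty": -3.04,"yaw": -2.63},
  {"tx": 2.275,"ty": -3.04,"yaw": -2.63},
])

```text
invalid input at $.steps[0]: expected keys tx, ty, tz, yaw, claw
```

```bash
python3 - <<'E'
from h import *
o=env.observe(); print(o["time_s"],o["position"],np.degrees(np.arctan2(o["tool_rot"][1][1],o["tool_rot"][0][1])),np.round(o["q"],1))
im,P,c=cloud("wrist"); np.savez("wrist",im=im,P=P,T=c["T"],k=K(c)); save("wrist1.png",im); print(c["T"].round(3))
E
```

```text
0.1 [0.14541366 0.53018864 0.2497832 ] 74.65658790025324 [ 62.3  21.8  74.4  -0.   83.9 -12.3]
[[ 0.265  0.93   0.256  0.08 ]
 [ 0.964 -0.255 -0.072  0.549]
 [-0.002  0.266 -0.964  0.374]
 [ 0.     0.     0.     1.   ]]
```

View pics/wrist1.png

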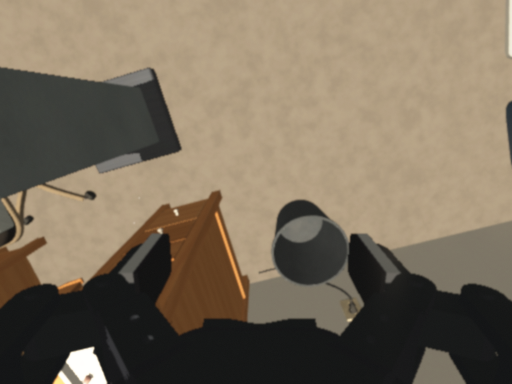

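The move was refused because every row needs all five keys. The picture shows the floor and fingertips from the start pose, with the tips near (155,260) and (370,265).

Call:
servo_tool([
  {"tx": 2.275,"ty": -3.04,"tz": 0,"yaw": -2.63,"claw": 8.5},
  {"tx": 2.275,"ty": -3.04,"tz": 0,"yaw": -2.63,"claw": 8.5},
  {"tx": 2.275,"ty": -3.04,"tz": 0,"yaw": -2.63,"claw": 8.5},
  {"tx": 2.275,"ty": -3.04,"tz": 0,"yaw": -2.63,"claw": 8.5},
  {"tx": 2.275,"ty": -3.04,"tz": 0,"yaw": -2.63,"claw": 8.5},
  {"tx": 2.275,"ty": -3.04,"tz": 0,"yaw": -2.63,"claw": 8.5},
  {"tx": 2.275,"ty": -3.04,"tz": 0,"yaw": -2.63,"claw": 8.5},
  {"tx": 2.275,"ty": -3.04,"tz": 0,"yaw": -2.63,"claw": 8.5},
  {"tx": 2.275,"ty": -3.04,"tz": 0,"yaw": -2.63,"claw": 8.5},
  {"tx": 2.275,"ty": -3.04,"tz": 0,"yaw": -2.63,"claw": 8.5},
  {"tx": 2.275,"ty": -3.04,"tz": 0,"yaw": -2.63,"claw": 8.5},
  {"tx": 2.275,"ty": -3.04,"tz": 0,"yaw": -2.63,"claw": 8.5},
  {"tx": 2.275,"ty": -3.04,"tz": 0,"yaw": -2.63,"claw": 8.5},
  {"tx": 2.275,"ty": -3.04,"tz": 0,"yaw": -2.63,"claw": 8.5},
  {"tx": 2.275,"ty": -3.04,"tz": 0,"yaw": -2.63,"claw": 8.5},
  {"tx": 2.275,"ty": -3.04,"tz": 0,"yaw": -2.63,"claw": 8.5},
  {"tx": 2.275,"ty": -3.04,"tz": 0,"yaw": -2.63,"claw": 8.5},
  {"tx": 2.275,"ty": -3.04,"tz": 0,"yaw": -2.63,"claw": 8.5},
  {"tx": 2.275,"ty": -3.04,"tz": 0,"yaw": -2.63,"claw": 8.5},
  {"tx": 2.275,"ty": -3.04,"tz": 0,"yaw": -2.63,"claw": 8.5},
], newtons=30)

```text
time_s: 2.15
position: [0.6012, -0.079, 0.25]
tool_rot: [[-0.374, 0.928, -0.001], [0.928, 0.374, 0.0], [0.0, -0.0, -1.0]]
ft_force: [0.8, 0.6, -0.5]
grip_width: 0.0849
gripper_force: 0.0
```

```bash
python3 - <<'E'
from h import *
o=env.observe(); print(o["time_s"],o["position"],np.degrees(np.arctan2(o["tool_rot"][1][1],o["tool_rot"][0][1])),np.round(o["q"],1),np.round(o["qvel"],1))
im,P,c=cloud("wrist"); np.savez("wrist",im=im,P=P,T=c["T"],k=K(c)); save("wrist2.png",im); print(c["T"].round(3))
E
```

```text
2.15 [ 0.60119455 -0.07900085  0.24998448] 21.939440264296746 [-18.7  27.6  64.8   0.   87.6 -40.6] [-21.5  26.8 -45.5   0.1  18.3   4.6]
[[ 0.928  0.36   0.098  0.575]
 [ 0.373 -0.894 -0.247 -0.016]
 [-0.001  0.266 -0.964  0.374]
 [ 0.     0.     0.     1.   ]]
```

View pics/wrist2.png

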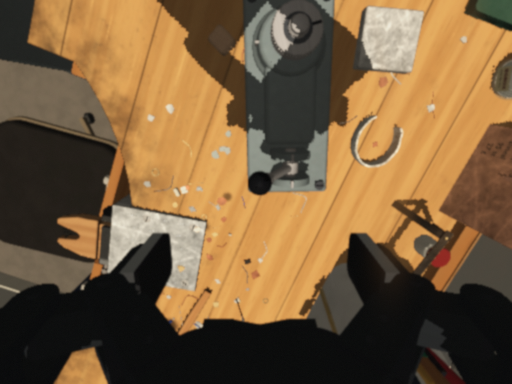

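The wrist view shows the head with its axis nearly vertical in the picture. The ball is at (259,182), the bracket at (291,165) and the nut at (297,27) with its mark toward the upper right.

```bash
python3 - <<'E'
from h import *
D=np.load("wrist.npz"); im,P,T,(f,cx,cy)=D["im"],D["P"],D["T"],D["k"]; Z=P[...,2]
R=(P[...,0]>.45)&(P[...,0]<.72)&(P[...,1]>-.15)&(P[...,1]<.14)
print("bench",np.nanmedian(Z[R&(Z<.006)]))
m=(R&(Z>.008)&(Z<.016)).astype(np.uint8); k,l,s,c=cv2.connectedComponentsWithStats(m)
i=1+np.argmax(s[1:,4]); q=P[l==i]; print("plate",cv2.minAreaRect(q[:,:2].astype(np.float32)*1000))
m=((im.max(2)<40)&R&(Z>.09)&(P[...,1]<-.04)); px=np.argwhere(m).mean(0)[::-1]
d=T[:3,:3]@np.array([(px[0]-cx)/f,(px[1]-cy)/f,1]); o=T[:3,3]; t=(.1172-o[2])/d[2]; print("ball px",px,m.sum(),o+t*d, P[m].max(0))
for lo,hi,nm in((.092,.1,"nut top"),(.108,.118,"spindle")):
    q=P[R&(Z>lo)&(Z<hi)&(np.hypot(P[...,0]-.582,P[...,1]-.054)<.03)]
    print(nm,np.median(q[:,2]),cv2.minEnclosingCircle(q[:,:2].astype(np.float32)*1000),np.percentile(q,[3,97],0)[:,:2].mean(0))
m=R&(Z>.060)&(Z<.072)&(P[...,1]<-.02)&(P[...,1]>-.11); q=P[m]; print("bracket top",cv2.minAreaRect(q[:,:2].astype(np.float32)*1000),len(q))
E
```

```text
bench 0.0006319433697213328
plate ((605.3460083007812, -1.462799072265625), (100.01580810546875, 217.2963409423828), 22.766998291015625)
ball px [254.28465382 331.35443277] 42434 [ 0.65471446 -0.22827123  0.1172    ] [ 0.67168174 -0.04000001  0.33395822]
nut top 0.09671868261887134 ((581.5582275390625, 55.01490783691406), 22.602853775024414) [0.5815043 0.054241 ]
spindle 0.11230361533612884 ((581.4637451171875, 55.028804779052734), 7.5849127769470215) [0.58155597 0.05453359]
bracket top ((631.662841796875, -64.93057250976562), (35.10137176513672, 36.53532791137695), 23.081369400024414) 563
```

Call:
servo_tool([
  {"tx": 0,"ty": 0,"tz": -1.0,"yaw": 0.6,"claw": 7},
  {"tx": 0,"ty": 0,"tz": -2.0,"yaw": 0,"claw": 6},
  {"tx": 0,"ty": 0,"tz": -2.5,"yaw": 0,"claw": 6},
  {"tx": 0,"ty": 0,"tz": -2.5,"yaw": 0,"claw": 6},
  {"tx": 0,"ty": 0,"tz": -2.0,"yaw": 0,"claw": 6},
  {"tx": 0,"ty": 0,"tz": -1.5,"yaw": 0,"claw": 6},
  {"tx": 0,"ty": 0,"tz": -1.0,"yaw": 0,"claw": 6},
  {"tx": 0,"ty": 0,"tz": -0.3,"yaw": 0,"claw": 5},
  {"tx": 0,"ty": 0,"tz": 0,"yaw": 0,"claw": 4},
  {"tx": 0,"ty": 0,"tz": 0,"yaw": 0,"claw": 3},
  {"tx": 0,"ty": 0,"tz": 0,"yaw": 0,"claw": 2.6},
  {"tx": 0,"ty": 0,"tz": 0,"yaw": 0,"claw": 2.6},
  {"tx": 0,"ty": 0,"tz": 0,"yaw": 0,"claw": 2.6},
], newtons=25)

```text
time_s: 3.5
position: [0.6007, -0.0777, 0.1227]
tool_rot: [[-0.385, 0.923, 0.001], [0.923, 0.385, -0.0], [-0.0, 0.001, -1.0]]
ft_force: [0.0, 0.9, -0.5]
grip_width: 0.0263
gripper_force: 0.2
```

Call:
servo_tool([
  {"tx": 0.31,"ty": 0.12,"tz": 0.13,"yaw": 0,"claw": 2.6},
  {"tx": 0.31,"ty": 0.12,"tz": 0.12,"yaw": 0,"claw": 2.6},
  {"tx": 0.31,"ty": 0.12,"tz": 0.1,"yaw": 0,"claw": 2.6},
  {"tx": 0.31,"ty": 0.12,"tz": 0.09,"yaw": 0,"claw": 2.6},
  {"tx": 0.31,"ty": 0.12,"tz": 0.08,"yaw": 0,"claw": 2.6},
  {"tx": 0.31,"ty": 0.12,"tz": 0.06,"yaw": 0,"claw": 2.6},
  {"tx": 0.31,"ty": 0.12,"tz": 0.05,"yaw": 0,"claw": 2.6},
  {"tx": 0.31,"ty": 0.12,"tz": 0.04,"yaw": 0,"claw": 2.6},
  {"tx": 0.31,"ty": 0.12,"tz": 0.02,"yaw": 0,"claw": 2.6},
  {"tx": 0.34,"ty": 0.15,"tz": 0.01,"yaw": 0,"claw": 2.4},
  {"tx": 0,"ty": 0,"tz": 0,"yaw": 0,"claw": 2.0},
  {"tx": 0,"ty": 0,"tz": 0,"yaw": 0,"claw": 1.8},
  {"tx": 0,"ty": 0,"tz": 0,"yaw": 0,"claw": 1.8},
  {"tx": 0,"ty": 0,"tz": 0,"yaw": 0,"claw": 1.8},
], newtons=25)

```text
time_s: 4.9
position: [0.6321, -0.0652, 0.1294]
tool_rot: [[-0.385, 0.923, 0.001], [0.923, 0.385, 0.0], [-0.0, 0.001, -1.0]]
ft_force: [1.4, 0.3, 1.2]
grip_width: 0.02
gripper_force: 24.4
```

Call:
servo_tool([
  {"tx": 0,"ty": 0,"tz": 0,"yaw": 0,"claw": 2.6},
  {"tx": 0,"ty": 0,"tz": 0,"yaw": 0,"claw": 3.5},
  {"tx": 0,"ty": 0,"tz": 0,"yaw": 0,"claw": 4.5},
  {"tx": 0,"ty": 0,"tz": 0.5,"yaw": 0,"claw": 6},
  {"tx": 0,"ty": 0,"tz": 1.5,"yaw": 0,"claw": 7},
  {"tx": 0,"ty": 0,"tz": 2.5,"yaw": 0,"claw": 7},
  {"tx": 0,"ty": 0,"tz": 3,"yaw": 0,"claw": 7},
  {"tx": 0,"ty": 0,"tz": 2.5,"yaw": 0,"claw": 7},
  {"tx": 0,"ty": 0,"tz": 1.5,"yaw": 0,"claw": 7},
  {"tx": 0,"ty": 0,"tz": 0.5,"yaw": 0,"claw": 7},
  {"tx": 0,"ty": 0,"tz": 0,"yaw": 0,"claw": 7},
])

```text
time_s: 6.0
position: [0.6318, -0.0653, 0.2497]
tool_rot: [[-0.385, 0.923, 0.001], [0.923, 0.385, -0.0], [-0.001, 0.001, -1.0]]
ft_force: [-0.2, 0.6, -0.4]
grip_width: 0.0698
gripper_force: 0.0
```

```bash
python3 - <<'E'
from h import *
for n in("wrist","scene"):
    im,P,c=cloud(n); f,cx,cy=K(c); T=c["T"]; Z=P[...,2]; np.savez(n+"2",im=im,P=P,T=T,k=K(c))
    B=(np.hypot(P[...,0]-.6317,P[...,1]+.0655)<.03)&(Z>.1)&(Z<.14)
    k,l,s,cc=cv2.connectedComponentsWithStats(B.astype(np.uint8))
    for i in range(1,k):
        if s[i,4]>10:
            q=P[l==i]; px=cc[i]; d=T[:3,:3]@np.array([(px[0]-cx)/f,(px[1]-cy)/f,1]); o=T[:3,3]; t=(.122-o[2])/d[2]
            print(n,s[i],px,"ray@.122",(o+t*d).round(4),"z max",q[:,2].max(),"xy mean",q.mean(0).round(4))
    u,v=(300,150) if n=="wrist" else (310,195)
    for a in (-.05,0,.05):
        w=np.array([.6317+.078*np.sin(a)*.924,-.0655+.078*np.sin(a)*.383,.046+.078*np.cos(a)]); p=T[:3,:3].T@(w-T[:3,3]); print(a,f*p[0]/p[2]+cx,f*p[1]/p[2]+cy)
    if n=="wrist": save("wlever.png",cv2.resize(im[50:290,180:420],None,fx=2.4,fy=2.4))
o=env.observe();print(o["time_s"],o["position"])
E
```

```text
wrist [248 173  25  25 496] [259.75201613 185.2983871 ] ray@.122 [ 0.6316 -0.0655  0.122 ] z max 0.13684414378073523 xy mean [ 0.6306 -0.0631  0.1319]
-0.05 255.3921937908145 185.86595531092442
0 259.8547865407192 185.9027315155403
0.05 264.31675531338567 185.88069881915794
scene [303 161  11  17 118] [308.         167.71186441] ray@.122 [ 0.6338 -0.0662  0.122 ] z max 0.13757808261675308 xy mean [ 0.6307 -0.0635  0.1254]
-0.05 310.06738553196095 168.38773325611177
0 308.4253067357017 167.6437194502319
0.05 306.78183403591186 166.9745408997743
6.1 [ 0.63151812 -0.06524964  0.24828199]
```

View pics/wlever.png

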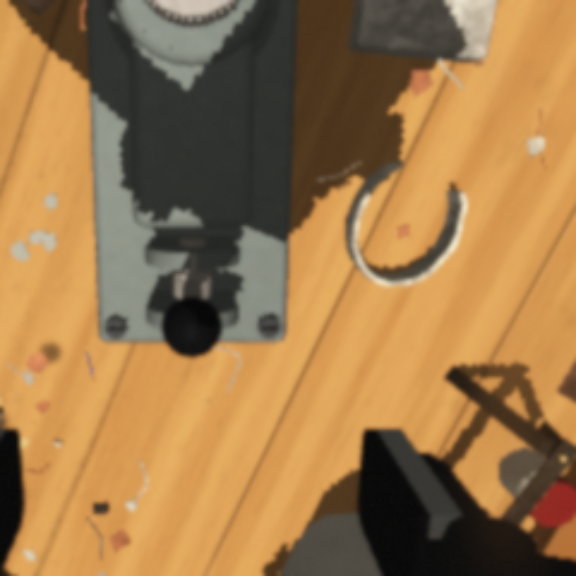

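The lever stands about upright, with the ball at crop (191,327) and the bracket centred near 194. I'll check it against the plate and bracket edges in the same wrist view and the spindle in the scene view.

```bash
python3 - <<'E'
from h import *
D=np.load("wrist2.npz"); im,P,T,(f,cx,cy)=D["im"],D["P"],D["T"],D["k"]; Z=P[...,2]
def ray(u,v,z):
    d=T[:3,:3]@np.array([(u-cx)/f,(v-cy)/f,1]); o=T[:3,3]; return (o+(z-o[2])/d[2]*d)[:2]
g=cv2.GaussianBlur(im,(3,3),0).astype(float); sat=g[...,0]-g[...,2]
L=[];Rr=[]
for v in range(140,190,3):
    r=sat[v]; thr=35
    row=r[200:330]<thr; j=np.where(row)[0]
    # largest run
    runs=np.split(j,np.where(np.diff(j)>3)[0]+1); b=max(runs,key=len)
    L.append(ray(200+b[0]-.5,v,.012)); Rr.append(ray(200+b[-1]+.5,v,.012))
L=np.array(L);Rr=np.array(Rr); w=np.linalg.norm(L-Rr,axis=1); print("widths",w.round(4))
ok=abs(w-.1)<.006
for a in (21.9,22.3,22.7):
    e=np.array([np.cos(np.radians(a)),np.sin(np.radians(a))])
    print(a,"L",np.median(L[ok]@e).round(4),"R",np.median(Rr[ok]@e).round(4),"mid",(np.median(L[ok]@e)+np.median(Rr[ok]@e))/2,"ball",ray(259.7,186,.123)@e,"spindle",np.array([.582,.0543])@e,"hinge used",np.array([.6317,-.0655])@e)
for q in (L,Rr):
    d=np.polyfit(q[ok][:,1],q[ok][:,0],1)[0]; print("edge yaw",np.degrees(np.arctan(-d)))
m=(Z>.055)&(Z<.073)&(np.hypot(P[...,0]-.6317,P[...,1]+.0655)<.04); q=P[m][:,:2]@np.array([np.cos(.39),np.sin(.39)]); print("bracket",np.percentile(q,[1,99]),np.percentile(q,[1,99]).mean(),len(q))
E
```

```text
widths [0.0982 0.0985 0.0976 0.0966 0.0969 0.0959 0.0962 0.0964 0.0967 0.0969
 0.0972 0.0975 0.0965 0.0968 0.0958 0.096  0.0963]
21.9 L 0.5134 R 0.6101 mid 0.5617389815894781 ball 0.561554880564122 spindle 0.5602539363630379 hinge used 0.5616834618292323
22.3 L 0.5113 R 0.6081 mid 0.5597128130153701 ball 0.5594694861273678 spindle 0.5590765255629502 hinge used 0.5596006006551488
22.7 L 0.5091 R 0.6059 mid 0.5575237983003616 ball 0.5573568239371537 spindle 0.5578718661617459 hinge used 0.557490465337268
edge yaw 22.967286046401863
edge yaw 21.613980523396492
bracket [0.53983736 0.57959146] 0.5597144091388542 464
```

The ball is within 0.3 mm of the plate's centre line, so the lever is upright. Next I'll move above the nut with the jaw line at about 145°, which lets one grip cover the whole turn.

Call:
servo_tool([
  {"tx": -0.33,"ty": 0.8,"tz": 0,"yaw": 8.2,"claw": 7},
  {"tx": -0.33,"ty": 0.8,"tz": 0,"yaw": 8.2,"claw": 7},
  {"tx": -0.33,"ty": 0.8,"tz": 0,"yaw": 8.2,"claw": 7},
  {"tx": -0.33,"ty": 0.8,"tz": 0,"yaw": 8.2,"claw": 7},
  {"tx": -0.33,"ty": 0.8,"tz": 0,"yaw": 8.2,"claw": 7},
  {"tx": -0.33,"ty": 0.8,"tz": 0,"yaw": 8.2,"claw": 7},
  {"tx": -0.33,"ty": 0.8,"tz": 0,"yaw": 8.2,"claw": 7},
  {"tx": -0.33,"ty": 0.8,"tz": 0,"yaw": 8.2,"claw": 7},
  {"tx": -0.33,"ty": 0.8,"tz": 0,"yaw": 8.2,"claw": 7},
  {"tx": -0.33,"ty": 0.8,"tz": 0,"yaw": 8.2,"claw": 7},
  {"tx": -0.33,"ty": 0.8,"tz": 0,"yaw": 8.2,"claw": 7},
  {"tx": -0.33,"ty": 0.8,"tz": 0,"yaw": 8.2,"claw": 7},
  {"tx": -0.33,"ty": 0.8,"tz": 0,"yaw": 8.2,"claw": 7},
  {"tx": -0.33,"ty": 0.8,"tz": 0,"yaw": 8.2,"claw": 7},
  {"tx": -0.33,"ty": 0.8,"tz": 0,"yaw": 8.2,"claw": 7},
  {"tx": 0,"ty": 0,"tz": 0,"yaw": 0,"claw": 7},
  {"tx": 0,"ty": 0,"tz": 0,"yaw": 0,"claw": 7},
])

```text
time_s: 7.8
position: [0.5823, 0.0545, 0.2487]
tool_rot: [[-0.567, -0.824, -0.001], [-0.824, 0.567, -0.0], [0.001, 0.001, -1.0]]
ft_force: [0.3, -0.5, -0.2]
grip_width: 0.0702
gripper_force: 0.0
```

```bash
python3 - <<'E'
from h import *
o=env.observe(); print(o["time_s"],o["position"],np.degrees(np.arctan2(o["tool_rot"][1][1],o["tool_rot"][0][1])),np.round(o["q"],1))
im,P,c=cloud("wrist"); f,cx,cy=K(c); T=c["T"]; Z=P[...,2]; np.savez("wrist3",im=im,P=P,T=T,k=K(c))
N=np.hypot(P[...,0]-.582,P[...,1]-.054)<.035
for lo,hi,nm in((.0925,.1,"nut top"),(.1085,.118,"spindle")):
    m=(N&(Z>lo)&(Z<hi)).astype(np.uint8); q=P[m>0]
    cs,_=cv2.findContours(m,cv2.RETR_EXTERNAL,cv2.CHAIN_APPROX_NONE); e=cv2.fitEllipse(max(cs,key=len)); px=e[0]
    d=T[:3,:3]@np.array([(px[0]-cx)/f,(px[1]-cy)/f,1]); z=np.median(q[:,2]); C=(T[:3,3]+(z-T[2,3])/d[2]*d)
    print(nm,z,"ellipse",np.round(e[0],1),np.round(e[1],1),"centre",C.round(4),cv2.minEnclosingCircle(q[:,:2].astype(np.float32)*1000))
    if nm=="nut top": Cn=C
g=im.astype(np.float32).mean(2); v=[]
for a in range(0,360,4):
    b=[]
    for rr in(.013,.015,.017,.019):
        w=np.array([Cn[0]+rr*np.cos(np.radians(a)),Cn[1]+rr*np.sin(np.radians(a)),Cn[2]]); p=T[:3,:3].T@(w-T[:3,3])
        b.append(cv2.getRectSubPix(g,(1,1),(float(f*p[0]/p[2]+cx),float(f*p[1]/p[2]+cy)))[0,0])
    v.append(np.mean(b))
v=np.array(v); i=np.argsort(v)[:8]; print("darkest",[(int(4*j),int(v[j])) for j in i],"median",np.median(v))
E
```

```text
7.8 [0.58226788 0.05453991 0.2486895 ] 145.44926721704576 [  -6.2   25.4   68.7   -0.    85.9 -151.7]
nut top 0.09674705261565869 ellipse [259.1 176.3] [43.9 44.6] centre [0.5802 0.0534 0.0967] ((580.7083740234375, 54.1834831237793), 22.33222198486328)
spindle 0.11251938016758578 ellipse [259.  180.9] [15.4 15.5] centre [0.5806 0.0539 0.1125] ((580.8877563476562, 54.364593505859375), 7.4737138748168945)
darkest [(80, 67), (84, 68), (76, 70), (88, 75), (72, 75), (68, 82), (36, 83), (92, 89)] median 178.64008
```

The spindle measures (0.5812, 0.0541) averaged over the opposed wrist views, which agrees with the head pose to about 1 mm. I'll descend and grip lightly first.

Call:
servo_tool([
  {"tx": -0.08,"ty": -0.04,"tz": -1.0,"yaw": 0,"claw": 7},
  {"tx": 0,"ty": 0,"tz": -2.5,"yaw": 0,"claw": 7},
  {"tx": 0,"ty": 0,"tz": -3,"yaw": 0,"claw": 7},
  {"tx": 0,"ty": 0,"tz": -3,"yaw": 0,"claw": 7},
  {"tx": 0,"ty": 0,"tz": -2.5,"yaw": 0,"claw": 7},
  {"tx": 0,"ty": 0,"tz": -2,"yaw": 0,"claw": 6.5},
  {"tx": 0,"ty": 0,"tz": -1.2,"yaw": 0,"claw": 6},
  {"tx": 0,"ty": 0,"tz": -0.7,"yaw": 0,"claw": 5.5},
  {"tx": 0,"ty": 0,"tz": 0,"yaw": 0,"claw": 5},
  {"tx": 0,"ty": 0,"tz": 0,"yaw": 0,"claw": 4.6},
  {"tx": 0,"ty": 0,"tz": 0,"yaw": 0,"claw": 4.2},
  {"tx": 0,"ty": 0,"tz": 0,"yaw": 0,"claw": 4},
  {"tx": 0,"ty": 0,"tz": 0,"yaw": 0,"claw": 4},
  {"tx": 0,"ty": 0,"tz": 0,"yaw": 0,"claw": 4},
], newtons=20)

```text
time_s: 9.25
position: [0.5822, 0.0541, 0.0912]
tool_rot: [[-0.564, -0.826, 0.002], [-0.826, 0.564, -0.0], [-0.001, -0.002, -1.0]]
ft_force: [-0.1, -1.4, 5.2]
grip_width: 0.0434
gripper_force: 21.1
```

```bash
cat > st.py <<'E'
from h import *
o=env.observe(); print(o["time_s"],np.round(o["position"],5),"yaw %.2f"%np.degrees(np.arctan2(o["tool_rot"][1][1],o["tool_rot"][0][1])),"q6 %.2f"%o["q"][5],"F",np.round(o["ft_force"],1),"M",np.round(o["wrist_torque"],3),"w",round(o["grip_width"],4),round(o["gripper_force"],1))
E
python3 st.py
```

```text
9.25 [0.58219 0.05409 0.09121] yaw 145.66 q6 -151.93 F [-0.1 -1.4  5.2] M [-0.257 -0.226 -0.063] w 0.0434 21.1
```

Call:
servo_tool([
  {"tx": 0,"ty": 0,"tz": 0.05,"yaw": 0,"claw": 3.8},
  {"tx": 0,"ty": 0,"tz": 0,"yaw": 0,"claw": 3.8},
  {"tx": 0,"ty": 0,"tz": 0,"yaw": -4,"claw": 3.8},
  {"tx": 0,"ty": 0,"tz": -0.01,"yaw": -8,"claw": 3.8},
  {"tx": 0,"ty": 0,"tz": -0.01,"yaw": -8,"claw": 3.8},
  {"tx": 0,"ty": 0,"tz": -0.01,"yaw": -8,"claw": 3.8},
  {"tx": 0,"ty": 0,"tz": -0.01,"yaw": -8,"claw": 3.8},
  {"tx": 0,"ty": 0,"tz": -0.01,"yaw": -8,"claw": 3.8},
  {"tx": 0,"ty": 0,"tz": -0.01,"yaw": -8,"claw": 3.8},
  {"tx": 0,"ty": 0,"tz": -0.01,"yaw": -8,"claw": 3.8},
  {"tx": 0,"ty": 0,"tz": -0.01,"yaw": -8,"claw": 3.8},
  {"tx": 0,"ty": 0,"tz": -0.01,"yaw": -8,"claw": 3.8},
  {"tx": 0,"ty": 0,"tz": -0.01,"yaw": -8,"claw": 3.8},
  {"tx": 0,"ty": 0,"tz": -0.01,"yaw": -8,"claw": 3.8},
  {"tx": 0,"ty": 0,"tz": -0.01,"yaw": -8,"claw": 3.8},
  {"tx": 0,"ty": 0,"tz": -0.01,"yaw": -8,"claw": 3.8},
  {"tx": 0,"ty": 0,"tz": -0.01,"yaw": -8,"claw": 3.8},
  {"tx": 0,"ty": 0,"tz": -0.01,"yaw": -8,"claw": 3.8},
  {"tx": 0,"ty": 0,"tz": 0,"yaw": -4,"claw": 3.8},
  {"tx": 0,"ty": 0,"tz": 0,"yaw": 0,"claw": 3.8},
], newtons=60)

```text
time_s: 11.25
position: [0.5822, 0.0545, 0.09]
tool_rot: [[-0.301, 0.954, 0.002], [0.954, 0.301, 0.0], [-0.0, 0.002, -1.0]]
ft_force: [2.1, 0.2, 6.1]
grip_width: 0.0427
gripper_force: 60.5
```

```bash
python3 st.py
```

```text
11.25 [0.58222 0.05455 0.09001] yaw 17.54 q6 -23.81 F [2.1 0.2 6.1] M [ 0.038 -0.435 -0.062] w 0.0427 60.5
```

```bash
cat > mk.py <<'E'
from h import *
import sys
im,P,c=cloud("wrist"); f,cx,cy=K(c); T=c["T"]; Z=P[...,2]
ztop=float(sys.argv[1]); C=np.array([.5815,.0541])
A=np.arange(0,360,.5); r=np.linspace(.0,.028,113)
a,rr=np.meshgrid(np.radians(A),r,indexing="ij")
W=np.stack([C[0]+rr*np.cos(a),C[1]+rr*np.sin(a),np.full_like(a,ztop)],-1); p=(W-T[:3,3])@T[:3,:3]
mx=(f*p[...,0]/p[...,2]+cx).astype(np.float32); my=(f*p[...,1]/p[...,2]+cy).astype(np.float32)
u=cv2.remap(im,mx,my,cv2.INTER_LINEAR)
# top-down rectified crop, world up=+x, left=+y
s=np.linspace(.035,-.035,560); X,Y=np.meshgrid(s,s,indexing="ij")
W=np.stack([C[0]+X,C[1]+Y,np.full_like(X,ztop)],-1); p=(W-T[:3,3])@T[:3,:3]
save(sys.argv[2],cv2.remap(im,(f*p[...,0]/p[...,2]+cx).astype(np.float32),(f*p[...,1]/p[...,2]+cy).astype(np.float32),cv2.INTER_CUBIC))
g=u.astype(float).mean(2)[:,(r>.014)&(r<.020)].mean(1)
i=np.argsort(g)[:60]; print("darkest",sorted(A[i].tolist()))
print([(int(A[k]),int(g[k])) for k in range(0,720,20)])
N=np.hypot(P[...,0]-C[0],P[...,1]-C[1]); m=(N<.019)&(N>.012)&(Z>.085)&(Z<.102); print("nut top z",np.nanmedian(Z[m]),m.sum())
E
python3 mk.py .0955 nut1.png
```

```text
darkest [34.5, 35.5, 36.0, 36.5, 37.0, 37.5, 38.0, 38.5, 39.0, 39.5, 40.0, 262.0, 262.5, 263.0, 263.5, 264.0, 264.5, 265.0, 265.5, 266.0, 266.5, 267.0, 267.5, 268.0, 268.5, 269.0, 269.5, 270.0, 270.5, 271.0, 271.5, 272.0, 272.5, 273.0, 273.5, 334.0, 334.5, 335.0, 335.5, 336.0, 336.5, 337.0, 337.5, 338.0, 338.5, 339.0, 339.5, 340.0, 340.5, 341.0, 341.5, 342.0, 342.5, 343.0, 351.0, 351.5, 352.0, 352.5, 353.0, 353.5]
[(0, 86), (10, 86), (20, 88), (30, 87), (40, 86), (50, 88), (60, 89), (70, 89), (80, 89), (90, 89), (100, 89), (110, 90), (120, 89), (130, 88), (140, 86), (150, 90), (160, 88), (170, 88), (180, 88), (190, 89), (200, 87), (210, 90), (220, 90), (230, 89), (240, 88), (250, 88), (260, 88), (270, 66), (280, 87), (290, 87), (300, 90), (310, 89), (320, 88), (330, 88), (340, 85), (350, 86)]
nut top z 0.09533357027776945 2656
```

View pics/nut1.png

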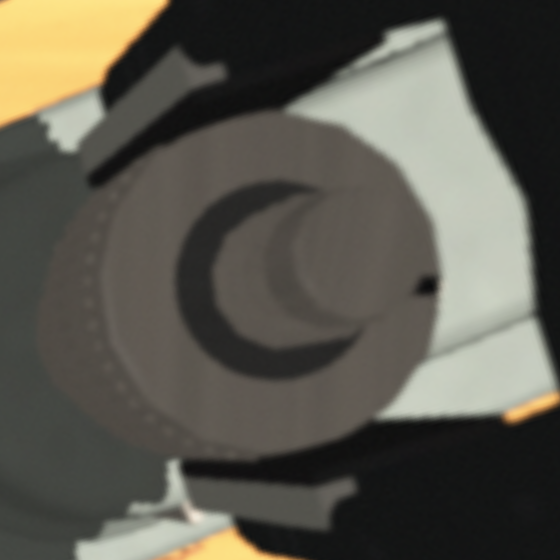

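The rectified view shows the nut held between the pads, with the mark at (425,285). That is about 269° in world terms, so roughly 66° remain. I'll turn most of that, then creep to the stop.

Call:
servo_tool([
  {"tx": 0,"ty": 0,"tz": -0.01,"yaw": -8,"claw": 3.8},
  {"tx": 0,"ty": 0,"tz": -0.01,"yaw": -8,"claw": 3.8},
  {"tx": 0,"ty": 0,"tz": -0.01,"yaw": -8,"claw": 3.8},
  {"tx": 0,"ty": 0,"tz": -0.01,"yaw": -8,"claw": 3.8},
  {"tx": 0,"ty": 0,"tz": -0.01,"yaw": -8,"claw": 3.8},
  {"tx": 0,"ty": 0,"tz": -0.01,"yaw": -8,"claw": 3.8},
  {"tx": 0,"ty": 0,"tz": 0,"yaw": -4,"claw": 3.8},
  {"tx": 0,"ty": 0,"tz": 0,"yaw": -2,"claw": 3.8},
  {"tx": 0,"ty": 0,"tz": 0,"yaw": -1,"claw": 3.8},
])

```text
time_s: 12.2
position: [0.5825, 0.0545, 0.0895]
tool_rot: [[0.607, 0.794, 0.003], [0.794, -0.607, 0.0], [0.002, 0.002, -1.0]]
ft_force: [4.0, 1.2, 5.4]
grip_width: 0.0422
gripper_force: 60.4
```

```bash
python3 st.py
```

```text
12.2 [0.5825  0.05451 0.08946] yaw -37.41 q6 31.14 F [4.  1.2 5.4] M [ 0.038 -0.618  0.033] w 0.0422 60.4
```

Call:
servo_tool([
  {"tx": 0,"ty": 0,"tz": 0,"yaw": -2,"claw": 3.8},
  {"tx": 0,"ty": 0,"tz": -0.01,"yaw": -2,"claw": 3.8},
  {"tx": 0,"ty": 0,"tz": 0,"yaw": -1,"claw": 3.8},
  {"tx": 0,"ty": 0,"tz": 0,"yaw": 0,"claw": 3.8},
])

```text
time_s: 12.6
position: [0.5825, 0.0545, 0.0894]
tool_rot: [[0.674, 0.739, 0.003], [0.739, -0.674, 0.0], [0.002, 0.002, -1.0]]
ft_force: [4.6, 0.1, 5.3]
grip_width: 0.0425
gripper_force: 60.5
```

```bash
python3 st.py
```

```text
12.6 [0.58252 0.0545  0.0894 ] yaw -42.37 q6 36.10 F [4.6 0.1 5.3] M [ 0.036 -0.625 -0.036] w 0.0425 60.5
```

Call:
servo_tool([
  {"tx": 0,"ty": 0,"tz": 0,"yaw": -2,"claw": 3.8},
  {"tx": 0,"ty": 0,"tz": 0,"yaw": -2,"claw": 3.8},
  {"tx": 0,"ty": 0,"tz": 0,"yaw": 0,"claw": 3.8},
])

```text
time_s: 12.9
position: [0.5825, 0.0545, 0.0894]
tool_rot: [[0.724, 0.69, 0.003], [0.69, -0.724, 0.0], [0.002, 0.002, -1.0]]
ft_force: [4.4, -0.1, 5.6]
grip_width: 0.0423
gripper_force: 60.5
```

```bash
python3 st.py
```

```text
12.9 [0.58253 0.05447 0.08935] yaw -46.40 q6 40.13 F [ 4.4 -0.1  5.6] M [-0.037 -0.614 -0.117] w 0.0423 60.5
```

Call:
servo_tool([
  {"tx": 0,"ty": 0,"tz": 0,"yaw": -1,"claw": 3.8},
  {"tx": 0,"ty": 0,"tz": 0,"yaw": -1,"claw": 3.8},
  {"tx": 0,"ty": 0,"tz": 0,"yaw": 0,"claw": 3.8},
])

```text
time_s: 13.2
position: [0.5825, 0.0545, 0.0893]
tool_rot: [[0.747, 0.665, 0.003], [0.665, -0.747, 0.0], [0.002, 0.002, -1.0]]
ft_force: [4.1, -0.3, 5.9]
grip_width: 0.0423
gripper_force: 60.4
```

```bash
python3 st.py
```

```text
13.2 [0.58255 0.05448 0.08935] yaw -48.35 q6 42.08 F [ 4.1 -0.3  5.9] M [ 0.011 -0.677  0.153] w 0.0423 60.4
```

Call:
servo_tool([
  {"tx": 0,"ty": 0,"tz": 0,"yaw": -1,"claw": 3.8},
  {"tx": 0,"ty": 0,"tz": 0,"yaw": -1,"claw": 3.8},
  {"tx": 0,"ty": 0,"tz": 0,"yaw": 0,"claw": 3.8},
])

```text
time_s: 13.5
position: [0.5825, 0.0545, 0.0894]
tool_rot: [[0.769, 0.639, 0.003], [0.639, -0.769, -0.0], [0.002, 0.002, -1.0]]
ft_force: [3.6, -0.0, 4.4]
grip_width: 0.0422
gripper_force: 60.4
```

```bash
python3 st.py
```

```text
13.5 [0.58252 0.05447 0.08937] yaw -50.27 q6 44.02 F [ 3.6 -0.   4.4] M [-0.043 -0.663  0.78 ] w 0.0422 60.4
```

Call:
servo_tool([
  {"tx": 0,"ty": 0,"tz": 0,"yaw": -1,"claw": 3.8},
  {"tx": 0,"ty": 0,"tz": 0,"yaw": -1,"claw": 3.8},
  {"tx": 0,"ty": 0,"tz": 0,"yaw": 0,"claw": 3.8},
])

```text
time_s: 13.8
position: [0.5825, 0.0544, 0.0893]
tool_rot: [[0.79, 0.613, 0.003], [0.613, -0.79, -0.001], [0.002, 0.002, -1.0]]
ft_force: [3.8, 0.3, 4.7]
grip_width: 0.0423
gripper_force: 60.4
```

```bash
python3 st.py
```

```text
13.8 [0.58253 0.05444 0.08932] yaw -52.18 q6 45.96 F [3.8 0.3 4.7] M [-0.048 -0.645  1.439] w 0.0423 60.4
```

The torque climbs from about 0 to 1.44 N m past yaw -48.2° at a steady 0.34 N m/deg, which is the hard stop and matches the 66° predicted from the mark. I'll back off to tool yaw +42°.

Call:
servo_tool([
  {"tx": 0,"ty": 0,"tz": 0,"yaw": 2,"claw": 3.8},
  {"tx": 0,"ty": 0,"tz": 0,"yaw": 5,"claw": 3.8},
  {"tx": 0,"ty": 0,"tz": 0.01,"yaw": 8,"claw": 3.8},
  {"tx": 0,"ty": 0,"tz": 0.01,"yaw": 8,"claw": 3.8},
  {"tx": 0,"ty": 0,"tz": 0.01,"yaw": 8,"claw": 3.8},
  {"tx": 0,"ty": 0,"tz": 0.01,"yaw": 8,"claw": 3.8},
  {"tx": 0,"ty": 0,"tz": 0.01,"yaw": 8,"claw": 3.8},
  {"tx": 0,"ty": 0,"tz": 0.01,"yaw": 8,"claw": 3.8},
  {"tx": 0,"ty": 0,"tz": 0.01,"yaw": 8,"claw": 3.8},
  {"tx": 0,"ty": 0,"tz": 0.01,"yaw": 8,"claw": 3.8},
  {"tx": 0,"ty": 0,"tz": 0.01,"yaw": 8,"claw": 3.8},
  {"tx": 0,"ty": 0,"tz": 0.01,"yaw": 8,"claw": 3.8},
  {"tx": 0,"ty": 0,"tz": 0,"yaw": 5,"claw": 3.8},
  {"tx": 0,"ty": 0,"tz": 0,"yaw": 2,"claw": 3.8},
  {"tx": 0,"ty": 0,"tz": 0,"yaw": 0,"claw": 3.8},
  {"tx": 0,"ty": 0,"tz": 0,"yaw": 0,"claw": 3.8},
])

```text
time_s: 15.4
position: [0.5821, 0.0545, 0.0903]
tool_rot: [[-0.665, 0.747, 0.002], [0.747, 0.665, 0.0], [-0.001, 0.002, -1.0]]
ft_force: [1.6, -0.6, 6.3]
grip_width: 0.0421
gripper_force: 60.5
```

```bash
python3 st.py; python3 mk.py .0952 nut2.png; python3 - <<'E'
from h import *
im,P,c=cloud("scene"); Z=P[...,2]; B=(np.hypot(P[...,0]-.6317,P[...,1]+.0655)<.03)&(Z>.1)&(Z<.14)
k,l,s,cc=cv2.connectedComponentsWithStats(B.astype(np.uint8)); print([(cc[i],s[i,4]) for i in range(1,k) if s[i,4]>10])
E
```

```text
15.4 [0.58214 0.0545  0.0903 ] yaw 41.67 q6 -47.94 F [ 1.6 -0.6  6.3] M [-0.023 -0.321  0.078] w 0.0421 60.5
darkest [0.0, 0.5, 1.0, 1.5, 2.0, 2.5, 3.0, 3.5, 4.0, 4.5, 5.0, 5.5, 6.0, 6.5, 14.5, 15.0, 15.5, 16.0, 16.5, 17.0, 59.5, 60.5, 61.0, 61.5, 62.0, 62.5, 63.0, 63.5, 286.5, 287.0, 287.5, 288.0, 288.5, 289.0, 289.5, 290.0, 290.5, 291.0, 291.5, 292.0, 292.5, 293.0, 293.5, 294.0, 294.5, 295.0, 295.5, 296.0, 296.5, 297.0, 297.5, 298.0, 298.5, 299.0, 299.5, 357.5, 358.0, 358.5, 359.0, 359.5]
[(0, 83), (10, 86), (20, 85), (30, 85), (40, 86), (50, 87), (60, 84), (70, 86), (80, 87), (90, 88), (100, 87), (110, 87), (120, 87), (130, 88), (140, 88), (150, 87), (160, 85), (170, 86), (180, 87), (190, 86), (200, 87), (210, 86), (220, 86), (230, 87), (240, 89), (250, 87), (260, 87), (270, 87), (280, 86), (290, 64), (300, 84), (310, 86), (320, 88), (330, 85), (340, 85), (350, 87)]
nut top z 0.09559350315798856 2662
[]
```

View pics/nut2.png

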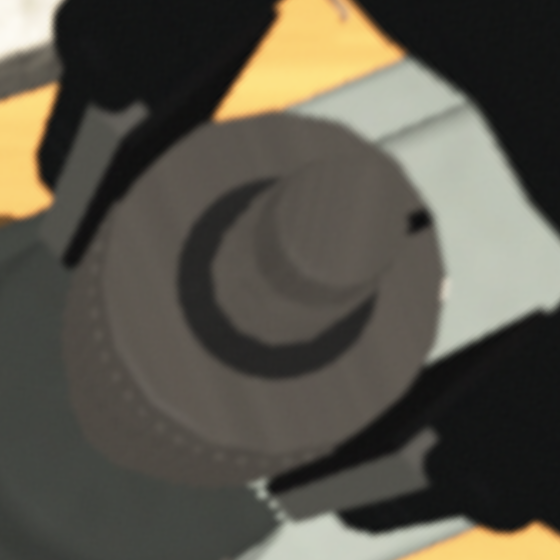

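The mark is now at (418,220), about 293° in world terms, so the nut is 90–91° open. The tool yaw gives 89.9°. The ball wasn't found in the scene view, so I'll check the lever in the other views before handing in.

```bash
python3 - <<'E'
from h import *
for n in("top","wrist","scene"):
    im,P,c=cloud(n); f,cx,cy=K(c); T=c["T"]; Z=P[...,2]
    B=(np.hypot(P[...,0]-.6317,P[...,1]+.0655)<.035)&(Z>.09)&(Z<.145)
    p=T[:3,:3].T@(np.array([.6317,-.0655,.124])-T[:3,3]); u,v=f*p[0]/p[2]+cx,f*p[1]/p[2]+cy
    ok=0<=u<512 and 0<=v<384
    print(n,B.sum(),P[B].mean(0).round(4) if B.any() else"","expect px",round(u,1),round(v,1),"there",P[int(v),int(u)].round(3) if ok else "")
E
```

```text
top 77 [ 0.6311 -0.0652  0.1316] expect px 311.7 194.5 there [ 0.632 -0.063  0.134]
wrist 0  expect px 168.8 530.0 there 
scene 0  expect px 308.4 167.6 there [0.269 0.243 0.526]
```

The top view shows the ball at (0.631, -0.065), so the lever is still upright. In the scene view the arm hides it.

```bash
python3 -c "
from rig import env
print(env.close_job())"
```

```text
the job is handed in; nothing more can be done
None
```

The job is handed in: the lever is upright in neutral, and the nut was bottomed out, backed off about 90° (a quarter turn) and is still held at 60 N; I did not re-check the other bench items afterwards.

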